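# Store the dust cap and press the grease coupler onto the tilted nipple

### The job

Take the yellow dust cap off the tilted grease nipple and stand it, open end down, in its own yellow-marked storage block. Then take the grease coupler out of the blue-marked block and push it squarely onto the nipple, along the nipple's axis, past its snap and fully home against the spring, and finish while still gripping it and holding it pressed fully home. Leave the timer, the cream-coloured test weight and the vial where they are.

Things in the scene. Friction and masses are not known exactly. Their poses are not given: they have to be found in the camera images.
- block: Blue carriage block, 68x60 mm, top 38 mm above the bench, on a dark base plate 96x76x10 mm fixed to the bench. Origin: centre of its underside. The nipple is fixed in its top and leans towards the block's -x (to the front left as the robot sees it). A tall water bath stands behind: keep x below 0.57 there.
- nipple: Brass nipple. z: its axis, out of the block, 0.35 rad (20 degrees) off vertical; y: level. Origin: on the axis at the hexagon's foot, 41 mm above the bench. Along z, mm: hexagon 28 wide, 0 to 8 (hard stop); orange spring sleeve, 22 dia., top at 18 when free; stem 12 dia. to 33, tapering to 6 dia. at the tip, 38. Three sprung round detents at 22 stick out to 18 dia. and push in flush.
- sleeve (a joint): Travel (m) of the orange spring sleeve round the stem: 0 free, grows as the coupler's nose pushes it down the axis; 0.010 is fully home, nose on the hexagon, 8 mm along the nipple's z. Spring: 3 N at first, 9 N fully home; it pushes the coupler back out to about 14 if that is not held.
- cap: Loose yellow dust cap, cylinder 26 mm dia., 40 mm long, about 40 g, bore 19 mm deep. Origin: centre of the open end; z: from open to closed end. It starts loosely on the nipple (may sag a few degrees), open end 19 mm and closed end 59 mm along the nipple's z; clear after 20 mm of pull along that axis.
- coupler: Loose round coupler, 89 mm long, about 150 g. Origin: centre of the open nose; z: nose to closed top. Along z, mm: nose 28 dia. 0 to 34; flange 38 dia. to 39; blue grip 28 dia. to 82. Mouth 18 dia. narrows to a 14 dia. lip. Starts nose down in the blue block. Nose on the nipple, along its z: detents met at 26, about 10 N to get over them, snaps past 20, sleeve met at 18, home at 8.
- yellow_slot: Storage block marked yellow (coloured ring round its pocket, coloured labels on two sides), the cap's own place, empty, fixed. Grey, 56x56x22 mm. Origin: centre of its underside, on the bench. One round pocket in the middle of its top, 32 mm wide and 16 mm deep (floor 6 mm above the bench).
- blue_slot: Same block, marked blue, in which the coupler stands. Its origin as for the yellow one.
- green_slot: Same block, marked green, empty; not to be used. Its origin as for the yellow one.
- timer: White kitchen timer lying flat, 69x69x17 mm. Origin: centre of its underside. Leave alone.
- test_weight_0: Cream-coloured test weight with a knob, 38 mm in diameter, 48 mm high. Origin: centre of its underside. Leave alone.
- vial: Amber vial with a black cap, 27 mm in diameter, 58 mm high. Origin: centre of its underside. Leave alone.
Mind the look-alikes: they are no part of the job. Leave any black or turquoise look-alike of the yellow_slot alone.

How it is judged:
On the way, in this order (a step that is already met when the one before it is completed fails the run):
1. the cap stands in the pocket of the yellow block and has been let go (horizontal distance between cap and yellow_slot below 0.006 m and z of cap in the frame of yellow_slot below 0.009 m and angle between cap's own z axis and vertical below 0.12 rad and contact force between the fingers and cap below 0.1 N), for 0.2 s.
2. the coupler has snapped squarely onto the nipple (z of coupler in the frame of nipple between 0.004 and 0.0135 m and x of coupler in the frame of nipple between -0.003 and 0.003 m and y of coupler in the frame of nipple between -0.003 and 0.003 m and angle between the z axis of coupler and the z axis of nipple, either way round below 0.12 rad), for 0.2 s.
At the end, for the whole second after the job is handed in: Cap let go in the yellow pocket: within 6 mm of centre, 3 mm of the floor, 0.12 rad of upright. Coupler still gripped and held home: nose under 10.5 mm along the nipple's z (stop at 8), within 3 mm of its axis and 0.10 rad of square, sleeve in over 7.5 mm with over 4 N on it (all of step 1 and z of coupler in the frame of nipple between 0.004 and 0.0105 m and x of coupler in the frame of nipple between -0.003 and 0.003 m and y of coupler in the frame of nipple between -0.003 and 0.003 m and angle between the z axis of coupler and the z axis of nipple, either way round below 0.1 rad and value of joint sleeve above 0.0075 m and contact force between coupler and sleeve above 4 N and contact force between the fingers and coupler above 2 N); the arm keeps its last pose, push and grip.
It fails at once if the timer is moved more than 15 mm or tipped (distance of timer from where it was at the start of the episode above 0.015 m or angle between timer's own z axis and vertical above 0.4 rad).
It fails at once if the test weight is moved more than 15 mm or tipped (distance of test_weight_0 from where it was at the start of the episode above 0.015 m or angle between test_weight_0's own z axis and vertical above 0.4 rad).
It fails at once if the vial is moved more than 15 mm or tipped (distance of vial from where it was at the start of the episode above 0.015 m or angle between vial's own z axis and vertical above 0.4 rad).
It also fails if it takes over 54 s, if anything falls off the work surface, if the arm or the gripper's body presses on something with over 40 N, if the wrist force passes 120 N, or if a joint passes its speed limit or range.

### The arm

A 6-joint arm with a two-finger parallel gripper is mounted at the origin on a cart in front of the work surface, level with it; the furniture and walls round the work are solid. World frame = base frame: x ahead of the robot, y to its left, z up, the work surface at z = 0. Lengths are in m, angles in rad, forces in N, time in s.
With the tool pointing down it reaches from about 0.3 to 0.875 m from the base axis. Payload 6.4 kg.
Tool frame: the origin (TCP) lies between the finger pads; the fingertips stand ctrl.tip_extent ahead of it and the grasp point (between the pads) is the TCP (ctrl.tip_extent is the distance from the TCP to the fingertips, in m); z points along the fingers, y is the line along which they close (so a half turn about z gives the same grasp; the last joint's range is limited). The gripper opens to 85 mm and grips with 20 to 120 N. Pads are 22 mm wide; open, the fingers measure 114 mm over their backs; the gripper's body (76 mm by 85 mm) begins 54 mm behind the grasp point. The pads swing forward as they close: fully open they stand 13 mm farther back than shut.
Start: joints at [-1.328, 0.181, 1.607, -0, 1.354, -0.206], TCP at [0.25, -0.518, 0.25] pointing down, gripper open.
Joint ranges: [-2.99, 2.99], [-0.89, 2.07], [0.3, 2.58], [-1.14, 4.28], [0, 2.63], [-3.12, 3.12]. Speed limits (rad/s): [2.57, 2.57, 3.01, 3.14, 3.14, 3.14].

### API

Orientations are given as a unit quaternion [w, x, y, z].
In Python, from bench import ctrl gives the robot as it stands.
- The arm moves only by the tool send_rows, never from a script. Its arguments are lists of equal length, an entry for each row: "dr": the turn, a rotation vector about the tool's x, y, z in units of 6 degrees (1.0 is 6 degrees), a list of three; "xyz": the shift along the tool's x, y, z in cm, a list of three; "jaw": the opening in per cent of the stroke, from 0 (shut) to 100 (fully open). In form: {"dr": [[wx, wy, wz], ...], "xyz": [[dx, dy, dz], ...], "jaw": [jaw, ...]}. A call has exactly 8 rows; each row is the pose to reach, as a shift and turn from the pose commanded when the call began, along the tool's axes at that moment; what a row does not reach only later rows make up. A row lasts 1/8 s, in which the tool goes at most 62.5 mm and 10.7 degrees, less where a joint would pass 70% of its speed; a pose out of reach is approached as far as the arm can. A call with a gripper value outside its range is refused whole. The fingers move at their own pace and stop on an object; the grip force is fixed at half the most. Time passes only in rows, so rows that repeat a pose let the fingers close, or fill a call up. It gives the time, the measured TCP pose, the force, the opening and the grip force at its end, in the units of the state.
- ctrl.get_obs(): the state, without advancing time (a new reading comes with each control period).
- ctrl.camera(name): name is "scene" or "side" or "wrist"; returns the picture (480x640x3 uint8, red, green, blue); there is no depth.
- ctrl.calibration(name): a dict with "camera_matrix" (3x3 intrinsics, pixels), "world_from_camera" (4x4, takes a point from camera to world coordinates). Camera axes: x right, y up, looking along -z (the intrinsics and any distortion apply to the point x, -y, -z); pixel columns grow to the right and rows downward; lengths in m; the calibration is good to about 2 mm. A picture is of the moment at which its call begins: read the wrist's pose just before it. calibration takes no time and is no camera call; for the wrist camera it gives the pose at the moment of the call.
- ctrl.hand_in(): hands the job in; it is judged then, once.
The state is a dict: "time_s": time; "q": joint angles; "dq": joint speeds; "joint_efforts": joint torques, N m; "eef_pos": TCP position; "eef_rot": TCP orientation; "wrist_force": force on the tool from outside, world axes, zero at the start; "torque": the same for the moment, N m; "opening": opening from 0.0 (shut) to 1.0 (fully open); "grasp_force": force on a finger pad.
Only numpy, scipy, OpenCV 4.12 (cv2) and the standard library are available. Lean on these libraries where they do the work, as an engineer would, in place of code of your own. Each camera call takes 0.05 s, during which the arm holds its last target. There are 200 camera calls.

## Working session

There is one attempt and no reset: what is moved stays moved. The work goes in short steps, Python scripts to look and compute and a tool call to move; the robot and the scene stay as the last step left them, time stands still between calls to the robot, and variables do not carry over. Pictures are saved under pics/ and viewed, at most 10 in all, crops included, and the job is handed in when it is done.

Besides the shell and the picture viewer there is one more tool, called after ">>>" as name(argument=value, ...) on one line, values as JSON. send_rows: Moves the arm, as the interface text tells. Its arguments: {"type":"object","properties":{"dr":{"type":"array","items":{"type":"array","items":{"type":"number"}}},"xyz":{"type":"array","items":{"type":"array","items":{"type":"number"}}},"jaw":{"type":"array","items":{"type":"number"}}},"required":["dr","xyz","jaw"]}

```bash
mkdir -p pics; ls; python3 - <<'E'
from bench import ctrl
import cv2, numpy as np
o=ctrl.get_obs(); print({k:np.round(v,3).tolist() for k,v in o.items()}, ctrl.tip_extent)
for n in("scene","side"):
    cv2.imwrite(f"pics/{n}0.png",ctrl.camera(n)[:,:,::-1]); c=ctrl.calibration(n); print(n,{k:np.round(v,4).tolist() for k,v in c.items()})
E
```

```text
pics
{'time_s': 0.0, 'q': [-1.328, 0.182, 1.608, -0.0, 1.354, -0.206], 'dq': [0.0, 0.0, -0.001, -0.001, -0.002, -0.0], 'joint_efforts': [-0.0, -44.487, -35.133, -0.0, 0.009, 0.0], 'eef_pos': [0.249, -0.518, 0.249], 'eef_rot': [-0.001, 0.975, 0.223, -0.0], 'wrist_force': [-0.046, -0.337, 0.351], 'torque': [-0.013, 0.0, 0.022], 'grasp_force': 0.0, 'opening': 0.998} 0.019
scene {'camera_matrix': [[509.597, 0.0, 322.7261], [0.0, 509.597, 242.958], [0.0, 0.0, 1.0]], 'world_from_camera': [[-0.7689, 0.2866, -0.5715, -0.1401], [-0.6392, -0.3284, 0.6954, 0.7735], [0.0116, 0.9, 0.4357, 0.5553], [0.0, 0.0, 0.0, 1.0]]}
side {'camera_matrix': [[602.6007, 0.0, 318.6935], [0.0, 602.6007, 235.2809], [0.0, 0.0, 1.0]], 'world_from_camera': [[-0.9991, 0.0279, -0.0309, 0.4185], [-0.0406, -0.4881, 0.8719, 1.3473], [0.0092, 0.8724, 0.4888, 0.8041], [0.0, 0.0, 0.0, 1.0]]}
```

View pics/scene0.png

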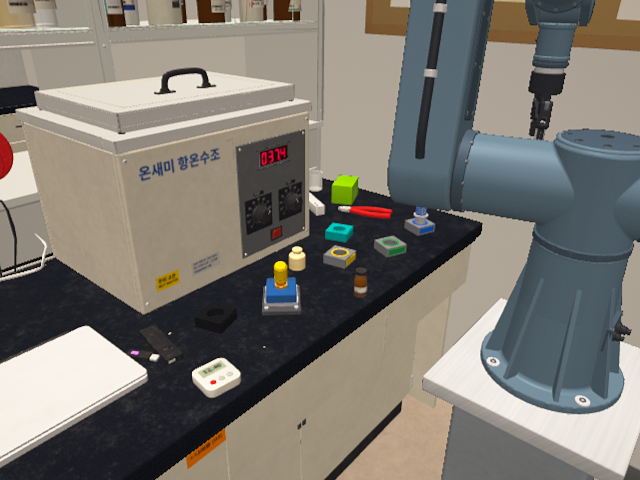

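View pics/side0.png

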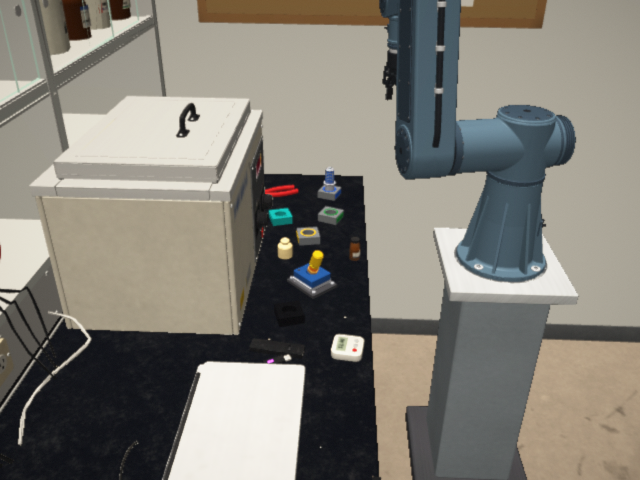

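The scene view shows the candidates:
- **Cap:** yellow, on the blue carriage block at (281,270).
- **Storage blocks:** yellow-marked (340,256), turquoise look-alike (340,232), green (390,245), black look-alike (216,318), and blue with the coupler (420,222).
- **Leave alone:** vial (361,283), weight (297,260), timer (217,377).

By the description I choose the grey block with the yellow ring at (340,256) (side view (308,236)) for the cap. For the coupler I choose the blue-marked block at (420,222). Next I'll triangulate and crop closer.

```bash
cat > h.py <<'E'
from bench import ctrl
import cv2, numpy as np
from scipy.spatial.transform import Rotation as R
def ray(c,uv):
    K=c["camera_matrix"];T=np.array(c["world_from_camera"]);d=np.linalg.solve(K,[uv[0],uv[1],1.]);d=T[:3,:3]@[d[0],-d[1],-d[2]]
    return T[:3,3],d
def onz(c,uv,z):
    o,d=ray(c,uv);return o+d*(z-o[2])/d[2]
def proj(c,P):
    T=np.linalg.inv(c["world_from_camera"]);p=np.atleast_2d(P)@T[:3,:3].T+T[:3,3];p=p*[1,-1,-1];q=p@np.array(c["camera_matrix"]).T
    return q[:,:2]/q[:,2:]
def tri(obs):
    A=np.zeros((3,3));b=np.zeros(3)
    for c,uv in obs:
        o,d=ray(c,uv);d/=np.linalg.norm(d);M=np.eye(3)-np.outer(d,d);A+=M;b+=M@o
    return np.linalg.solve(A,b)
def crop(im,x,y,w,h,s,name):
    cv2.imwrite(name,cv2.resize(im[y:y+h,x:x+w],None,fx=s,fy=s,interpolation=cv2.INTER_CUBIC)[:,:,::-1])
E
python3 - <<'E'
from h import *
s,d=ctrl.calibration("scene"),ctrl.calibration("side")
for n,a,b,z in[("yellow",(340,256),(308,234),.022),("blue",(420,225),(330,191),.022),("captop",(280.5,264),(319,253),.1),("weight",(297,260),(285,248),.025),("vial",(361,283),(354,249),.03),("green",(390,245),(331,214),.022),("turq",(340,231),(281,216),.022)]:
    print(n,onz(s,a,z).round(3),onz(d,b,z).round(3),tri([(s,a),(d,b)]).round(3))
a=cv2.imread("pics/scene0.png")[190:320,255:445];b=cv2.imread("pics/side0.png")[160:300,255:375]
f=lambda i,k:cv2.resize(i,None,fx=k,fy=k,interpolation=cv2.INTER_CUBIC)
o=np.zeros((560,800,3),np.uint8);A=f(a,4*0.6);B=f(b,2.8)
o[:A.shape[0],:A.shape[1]]=A;o[:B.shape[0],460:460+B.shape[1]]=B
cv2.imwrite("pics/c0.png",o)
# view from the wrist cam
c=ctrl.calibration("wrist");T=np.array(c["world_from_camera"]);q=ctrl.get_obs()
Rt=R.from_quat(np.roll(q["eef_rot"],-1)).as_matrix();print(c["camera_matrix"]);print((Rt.T@(T[:3,3]-q["eef_pos"])).round(3),(Rt.T@T[:3,:3]).round(3),Rt.round(3))
E
```

```text
yellow [ 0.486 -0.051  0.022] [ 0.497 -0.053  0.022] [ 0.497 -0.066  0.013]
blue [ 0.437 -0.327  0.022] [ 0.445 -0.327  0.022] [ 0.445 -0.342  0.015]
captop [0.459 0.169 0.1  ] [0.459 0.174 0.1  ] [0.459 0.169 0.099]
weight [0.543 0.032 0.025] [0.551 0.029 0.025] [0.551 0.022 0.02 ]
vial [0.37  0.028 0.03 ] [0.375 0.032 0.03 ] [0.375 0.021 0.024]
green [ 0.431 -0.175  0.022] [ 0.438 -0.173  0.022] [ 0.438 -0.187  0.015]
turq [ 0.571 -0.16   0.022] [ 0.578 -0.153  0.022] [ 0.58  -0.172  0.014]
[[415.75741924   0.         323.26375586]
 [  0.         415.75741924 243.55022144]
 [  0.           0.           1.        ]]
[ 0.078 -0.002 -0.124] [[ 0.     0.953  0.304]
 [ 1.    -0.    -0.   ]
 [ 0.     0.304 -0.953]] [[ 0.901  0.434 -0.   ]
 [ 0.434 -0.901  0.002]
 [ 0.    -0.002 -1.   ]]
```

View pics/c0.png

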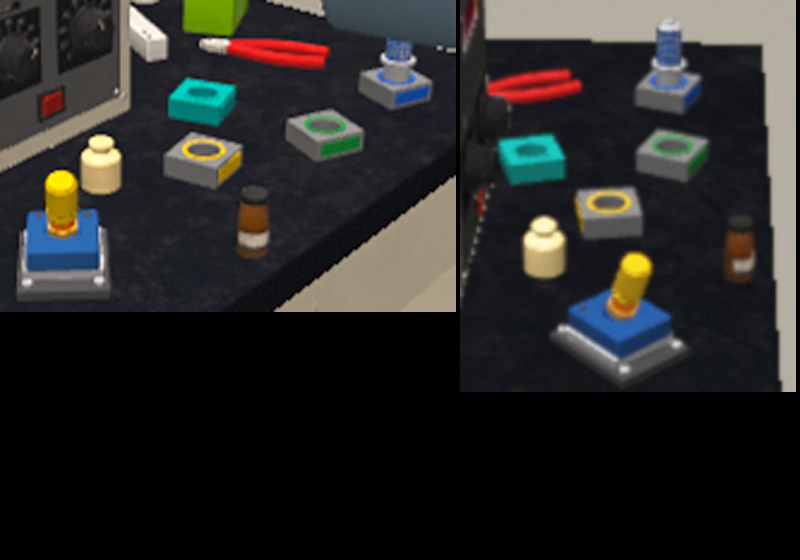

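The crops confirm both choices. The yellow-ringed grey block is at scene (340,252), and the coupler stands in the blue-labelled block at scene (420,225). The cap leans towards the scene camera, so block -x is about (-0.7, 0.7) in the world. I'll move to a viewpoint above the cap and yellow block.

```bash
cat >> h.py <<'E'
def pose():
    q=ctrl.get_obs();return np.array(q["eef_pos"]),R.from_quat(np.roll(q["eef_rot"],-1))
def toolR(z,y):   # tool z and (approx) y in world
    z=np.array(z,float);z/=np.linalg.norm(z);y=np.array(y,float);y-=z*(y@z);y/=np.linalg.norm(y)
    return R.from_matrix(np.c_[np.cross(y,z),y,z])
def rel(P,Rg,p0=None,R0=None):
    if p0 is None:p0,R0=pose()
    print("dr",(np.degrees((R0.inv()*Rg).as_rotvec())/6).round(2).tolist(),"xyz cm",(R0.inv().apply(np.array(P)-p0)*100).round(2).tolist())
    return np.array(P),Rg
E
python3 - <<'E'
from h import *
rel([.46,.05,.28],toolR([0,0,-1],[.7,.7,0]))
E
```

```text
dr [-0.01, -0.02, -18.21] xyz cm [43.6, -42.0, -2.97]
```

>>> send_rows(dr=[[0, 0, -1.65], [0, 0, -3.3], [0, 0, -4.95], [0, 0, -6.6], [0, 0, -8.25], [0, 0, -9.9], [0, 0, -11.55], [0, 0, -13.2]], xyz=[[4, -3.8, -0.3], [8, -7.6, -0.6], [12, -11.4, -0.9], [16, -15.2, -1.2], [20, -19, -1.5], [24, -22.8, -1.8], [28, -26.6, -2.1], [32, -30.4, -2.4]], jaw=[100, 100, 100, 100, 100, 100, 100, 100])

```text
time_s: 1.1
eef_pos: [0.4061, -0.1035, 0.2743]
eef_rot: [0.0, 0.607, 0.795, 0.0]
wrist_force: [1.6, -0.3, 0.4]
opening: 0.998
grasp_force: 0.0
```

```bash
python3 - <<'E'
from h import *
print(pose()[0]); rel([.46,.05,.28],toolR([0,0,-1],[.7,.7,0]))
E
```

```text
[ 0.40608557 -0.10352491  0.27431185]
dr [0.0, 0.0, -4.96] xyz cm [13.4, 9.23, -0.57]
```

>>> send_rows(dr=[[0, 0, -1.3], [0, 0, -2.5], [0, 0, -3.8], [0, 0, -4.96], [0, 0, -4.96], [0, 0, -4.96], [0, 0, -4.96], [0, 0, -4.96]], xyz=[[3.4, 2.3, -0.1], [6.7, 4.6, -0.3], [10, 6.9, -0.4], [13.4, 9.2, -0.6], [13.4, 9.2, -0.6], [13.4, 9.2, -0.6], [13.4, 9.2, -0.6], [13.4, 9.2, -0.6]], jaw=[100, 100, 100, 100, 100, 100, 100, 100])

```text
time_s: 2.1
eef_pos: [0.4602, 0.047, 0.2802]
eef_rot: [-0.0, 0.386, 0.922, -0.0]
wrist_force: [-0.1, -0.4, -0.1]
opening: 1.002
grasp_force: 0.0
```

```bash
python3 - <<'E'
from h import *
import json
print(pose()[0]);c=ctrl.calibration("wrist");im=ctrl.camera("wrist");cv2.imwrite("pics/w1.png",im[:,:,::-1])
json.dump({k:np.array(v).tolist() for k,v in c.items()},open("w1.json","w"))
E
```

```text
[0.46018913 0.04699236 0.28024781]
```

View pics/w1.png

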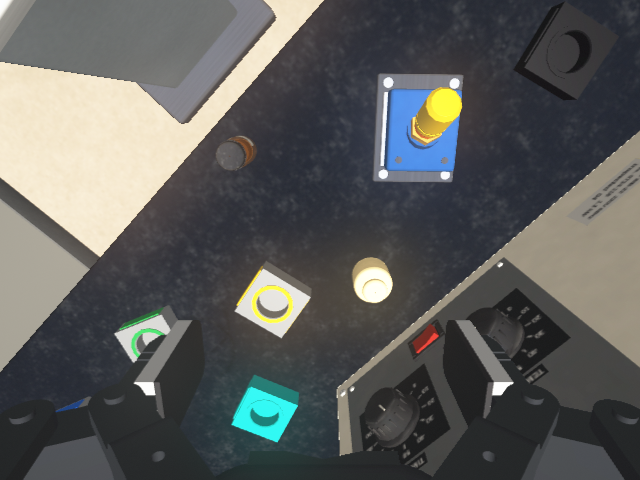

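The wrist view shows the block with plate screws at (388,83), (455,83), (383,174) and (445,175). The cap's closed end is at about (446,103) and its foot at about (424,135). The yellow ring is at (272,303), the weight at (373,285), the vial at (232,155), and the green block is partly behind a finger at (148,343).

```bash
python3 - <<'E'
from h import *
import json
c={k:np.array(v) for k,v in json.load(open("w1.json")).items()}
im=cv2.imread("pics/w1.png");hsv=cv2.cvtColor(im,cv2.COLOR_BGR2HSV)
m=cv2.inRange(hsv,(22,120,120),(35,255,255))
r=np.zeros_like(m);r[285:322,250:296]=m[285:322,250:296]
pts=cv2.findNonZero(r);h=cv2.convexHull(pts);e=cv2.fitEllipse(h);print("ring",e,onz(c,e[0],.022).round(4))
S=[onz(c,u,.010)[:2] for u in [(388,83),(455,83),(383,174),(445,175)]]
S=np.array(S);print(S.round(4),"centre",S.mean(0).round(4));d=(S[0]+S[1]-S[2]-S[3])/2;print("-x dir",d/np.linalg.norm(d),np.linalg.norm(d))
d=(S[1]+S[3]-S[0]-S[2])/2;print("other",d/np.linalg.norm(d),np.linalg.norm(d))
# cap closed end disc
k=np.zeros_like(m);k[80:150,405:470]=m[80:150,405:470]
print("cap bbox",cv2.boundingRect(cv2.findNonZero(k)),"minrect",cv2.minAreaRect(cv2.findNonZero(k)))
for n,u,z in[("weight",(375,291),.048),("vial",(230,155),.058),("black",(570,52),.022)]:print(n,onz(c,u,z).round(3))
crop(im[:,:,::-1],360,60,130,130,4.6,"pics/c1.png")
E
```

```text
ring ((269.0996398925781, 301.38079833984375), (37.5307731628418, 48.87820053100586), 120.54036712646484) [ 0.4946 -0.0652  0.022 ]
[[0.4292 0.1609]
 [0.4715 0.2026]
 [0.485  0.103 ]
 [0.5274 0.1435]] centre [0.4783 0.1525]
-x dir [-0.69096242  0.72289068] 0.08088142687178358
other [0.7177969  0.69625255] 0.0590632758698816
cap bbox (413, 87, 49, 56) minrect ((436.8857727050781, 114.46754455566406), (35.49021911621094, 59.18791580200195), 34.2868766784668)
weight [0.552 0.024 0.048]
vial [0.375 0.026 0.058]
black [0.52  0.283 0.022]
```

View pics/c1.png

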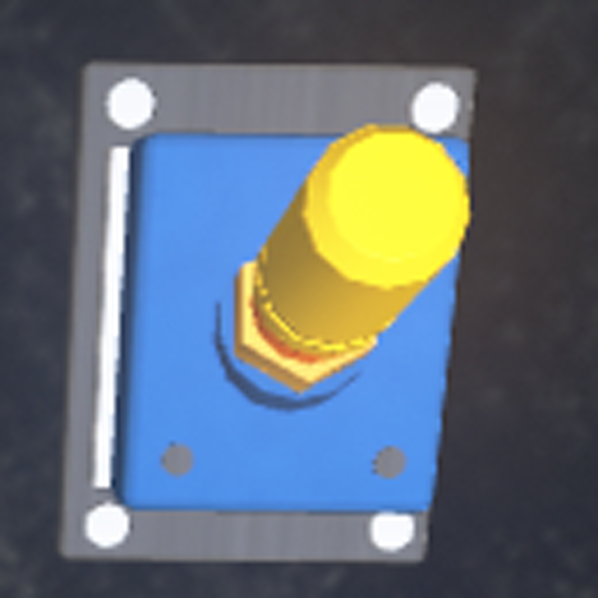

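The crop shows the block square to the image, with the cap leaning up. Its closed-end centre is at crop (393,202), i.e. pixel (445.4,104). The hexagon corners are at crop (300,392), (377,340), (237,345) and (240,268). I'll fit the nipple foot from these.

```bash
python3 - <<'E'
from h import *
import json
from scipy.optimize import least_squares
c={k:np.array(v) for k,v in json.load(open("w1.json")).items()}
print("ring",onz(c,(272,303.5),.022).round(4))
u=np.array([-.694,.72,0]);u/=np.linalg.norm(u);a=np.sin(.35)*u+np.cos(.35)*np.array([0,0,1]);v=np.cross(a,u);v/=np.linalg.norm(v);w=np.cross(v,a)
P=onz(c,(445.4,104),.041+.059*np.cos(.35));foot=P-.059*a;print("P",P.round(4),"foot",foot.round(4))
B=np.array([.4783,.1525,0]);print("foot in block (x,y)",-(foot-B)@u,(foot-B)@v)
cp=lambda p:((proj(c,p)-[360,60])*4.6).round(0).tolist()
for s in(0,8):
  for ph in(0,30):
    print("hex",s,ph,cp([foot+s*1e-3*a+.01617*(np.cos(t)*w+np.sin(t)*v) for t in np.radians(np.arange(0,360,60)+ph)]))
print("capopen",cp(foot+.019*a),"block centre top",cp(B+[0,0,.038]))
E
```

```text
ring [ 0.4983 -0.0649  0.022 ]
P [0.4625 0.1674 0.0964] foot [0.4766 0.1528 0.041 ]
foot in block (x,y) -0.0014199834163494789 0.0010494084642179605
hex 0 0 [[297.0, 236.0], [221.0, 278.0], [221.0, 366.0], [297.0, 410.0], [373.0, 367.0], [373.0, 280.0]]
hex 0 30 [[253.0, 247.0], [209.0, 322.0], [253.0, 398.0], [341.0, 399.0], [385.0, 324.0], [341.0, 248.0]]
hex 8 0 [[308.0, 220.0], [230.0, 264.0], [230.0, 353.0], [308.0, 398.0], [386.0, 354.0], [386.0, 265.0]]
hex 8 30 [[263.0, 231.0], [218.0, 308.0], [263.0, 386.0], [353.0, 387.0], [398.0, 310.0], [353.0, 232.0]]
capopen [[324.0, 289.0]] block centre top [[298.0, 330.0]]
```

```bash
cat >> h.py <<'E'
u=np.array([-.694,.72,0]);u/=np.linalg.norm(u);a=np.sin(.35)*u+np.cos(.35)*np.array([0,0,1]);v=np.array([-u[1],u[0],0]);v=-v if v[0]<0 else v
foot=np.array([.4772,.1525,.041])
RN=toolR(-a,v)
E
python3 - <<'E'
from h import *
p,r=pose()
P,Q=rel(foot+.125*a,RN); print(P)
rel(foot+.057*a,RN,P,Q)
E
```

```text
dr [0.02, -3.34, 0.1] xyz cm [10.61, 8.65, 12.19]
[0.44745415 0.18336025 0.15842159]
dr [0.0, 0.0, 0.0] xyz cm [0.0, -0.0, 6.8]
```

>>> send_rows(dr=[[0, -0.8, 0], [0, -1.7, 0], [0, -2.5, 0.1], [0, -3.34, 0.1], [0, -3.34, 0.1], [0, -3.34, 0.1], [0, -3.34, 0.1], [0, -3.34, 0.1]], xyz=[[2.7, 2.2, 3], [5.3, 4.3, 6.1], [8, 6.5, 9.1], [10.6, 8.65, 12.2], [10.6, 8.65, 12.2], [10.6, 8.65, 12.2], [10.6, 8.65, 12.2], [10.6, 8.65, 12.2]], jaw=[100, 100, 100, 100, 100, 100, 100, 100])

```text
time_s: 3.15
eef_pos: [0.4484, 0.1831, 0.1594]
eef_rot: [0.161, 0.385, 0.906, -0.067]
wrist_force: [0.6, 0.2, -0.6]
opening: 1.0
grasp_force: 0.0
```

```bash
python3 - <<'E'
from h import *
import json
p,r=pose();print(p,(r.inv().apply(a)).round(3))
c=ctrl.calibration("wrist");im=ctrl.camera("wrist");cv2.imwrite("pics/w2.png",im[:,:,::-1])
w=np.cross(v,a);w=w if w@u>0 else -w
t=np.radians(np.arange(0,360,10))
o=im[:,:,::-1].copy()
for s,rr,col in((.059,.013,(0,0,255)),(.019,.013,(0,255,0)),(.008,.014,(255,0,255))):
    q=proj(c,[foot+s*a+rr*(np.cos(k)*w+np.sin(k)*v) for k in t]);cv2.polylines(o,[q.round().astype(int)],True,col,1)
    print(s,proj(c,foot+s*a).round(1))
cv2.imwrite("pics/w2o.png",o)
rel(foot+.057*a,RN)
E
```

```text
[0.44840572 0.18310931 0.15939822] [-0.     0.003 -1.   ]
0.059 [[321.3 276.6]]
0.019 [[321.3 250.6]]
0.008 [[321.3 244.8]]
dr [0.03, 0.0, -0.01] xyz cm [0.09, -0.07, 6.85]
```

View pics/w2o.png

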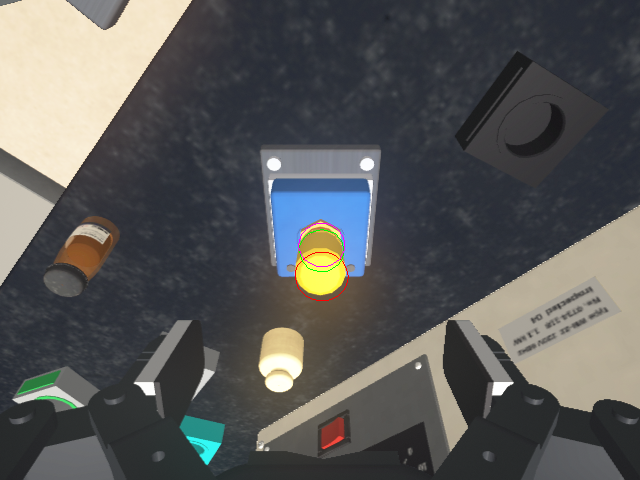

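The overlay fits: the cap top is centred at about (321,274) against the predicted (321,277), and the block is symmetric about column 321. Going down along the axis and closing.

>>> send_rows(dr=[[0, 0, 0], [0, 0, 0], [0, 0, 0], [0, 0, 0], [0, 0, 0], [0, 0, 0], [0, 0, 0], [0, 0, 0]], xyz=[[0.1, 0, 2], [0.1, 0, 4.2], [0.1, 0, 6.2], [0.1, 0, 6.8], [0.1, 0, 6.8], [0.1, 0, 6.8], [0.1, 0, 6.8], [0.1, 0, 6.8]], jaw=[100, 90, 70, 50, 25, 0, 0, 0])

```text
time_s: 4.2
eef_pos: [0.463, 0.168, 0.0945]
eef_rot: [0.161, 0.384, 0.907, -0.067]
wrist_force: [-1.8, -2.2, 1.6]
opening: 0.276
grasp_force: 58.9
```

>>> send_rows(dr=[[0, 0, 0], [0, 0, 0], [0, 0, 0], [0, 0, 0], [0, 0, 0], [0, 0, 0], [0, 0, 0], [0, 0, 0]], xyz=[[0, 0, -0.7], [0, 0, -1.5], [0, 0, -2.5], [0, 0, -3.7], [0, 0, -5], [0, 0, -6.5], [0, 0, -7], [0, 0, -7]], jaw=[0, 0, 0, 0, 0, 0, 0, 0])

```text
time_s: 5.2
eef_pos: [0.4463, 0.1854, 0.1603]
eef_rot: [0.161, 0.384, 0.907, -0.067]
wrist_force: [0.6, 0.6, -0.7]
opening: 0.279
grasp_force: 58.9
```

```bash
python3 - <<'E'
from h import *
o=ctrl.get_obs();print(o["opening"],o["grasp_force"])
im=ctrl.camera("wrist")
# refined nipple: view bare nipple + ring in hand
crop(im,0,0,640,480,1,"pics/w3.png")
import json;json.dump({k:np.array(x).tolist() for k,x in ctrl.calibration("wrist").items()},open("w3.json","w"))
Y=np.array([.498,-.065,0])
for z in(.14,):
    P,Q=rel(Y+[0,0,z],toolR([0,0,-1],[.7,.7,0]))
    rel(Y+[0,0,.045],Q,P,Q)
E
```

```text
0.2791945237053322 58.90384554862976
dr [-0.01, 3.34, -0.15] xyz cm [-19.61, -13.69, 9.23]
dr [0.0, 0.0, 0.0] xyz cm [0.0, 0.0, 9.5]
```

View pics/w3.png

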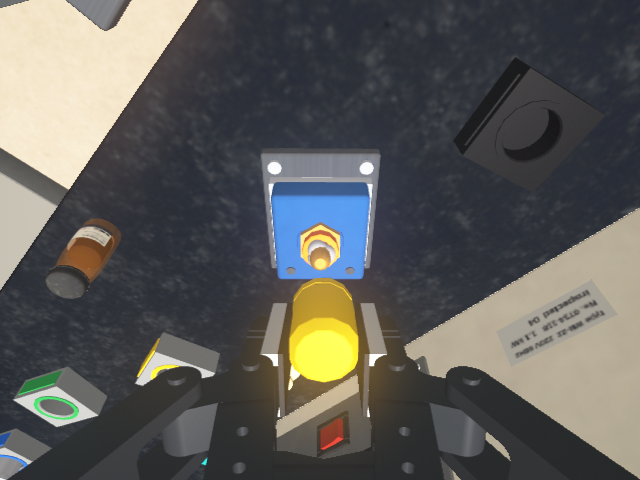

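The cap is in hand (closed end (325,358)) and the nipple is bare, with its hexagon at (321,245) and tip at (320,263). Moving over the yellow block.

>>> send_rows(dr=[[0, 0.6, 0], [0, 1.2, 0], [0, 1.8, 0], [0, 2.4, -0.1], [0, 2.9, -0.1], [0, 3.34, -0.15], [0, 3.34, -0.15], [0, 3.34, -0.15]], xyz=[[-3.2, -2.2, 1], [-6.5, -4.5, 2.5], [-9.8, -6.8, 4.2], [-13, -9, 6], [-16.4, -11.4, 7.6], [-19.6, -13.7, 9.2], [-19.6, -13.7, 9.2], [-19.6, -13.7, 9.2]], jaw=[0, 0, 0, 0, 0, 0, 0, 0])

```text
time_s: 6.25
eef_pos: [0.4971, -0.0647, 0.1395]
eef_rot: [-0.001, 0.383, 0.924, -0.0]
wrist_force: [-0.2, -0.5, -0.8]
opening: 0.278
grasp_force: 58.9
```

```bash
python3 - <<'E'
from h import *
import json
s,d=ctrl.calibration("scene"),ctrl.calibration("side")
print(onz(s,(340,252),.022).round(4),onz(d,(307.9,231.8),.022).round(4),tri([(s,(340,252)),(d,(307.9,231.8))]).round(4))
c3={k:np.array(x) for k,x in json.load(open("w3.json")).items()};print("hex",proj(c3,foot+.008*a),"tip",proj(c3,foot+.038*a))
p,r=pose();print(p,r.as_matrix().round(3).tolist())
c=ctrl.calibration("wrist");im=ctrl.camera("wrist");o=im.copy()
for cx in((.498,-.065),):
    t=np.radians(np.arange(0,360,10));q=proj(c,np.c_[cx[0]+.018*np.cos(t),cx[1]+.018*np.sin(t),.022+0*t]);cv2.polylines(o,[q.round().astype(int)],True,(255,0,0),1);print(q.min(0),q.max(0))
cap=p-.038*np.array([0,0,1]);q=proj(c,np.c_[cap[0]+.013*np.cos(t),cap[1]+.013*np.sin(t),cap[2]+0*t]);cv2.polylines(o,[q.round().astype(int)],True,(255,0,255),1)
crop(o,180,120,300,240,2.6,"pics/c4.png")
E
```

```text
[ 0.4984 -0.067   0.022 ] [ 0.4976 -0.0652  0.022 ] [ 0.4977 -0.0659  0.0222]
hex [[321.77224628 248.51158868]] tip [[321.79380488 265.80840524]]
[ 0.49711213 -0.0647124   0.13950196] [[-0.706, 0.708, -0.002], [0.708, 0.706, 0.0], [0.002, -0.002, -1.0]]
[294.39538809 220.69261337] [353.03416162 276.24550564]
```

View pics/c4.png

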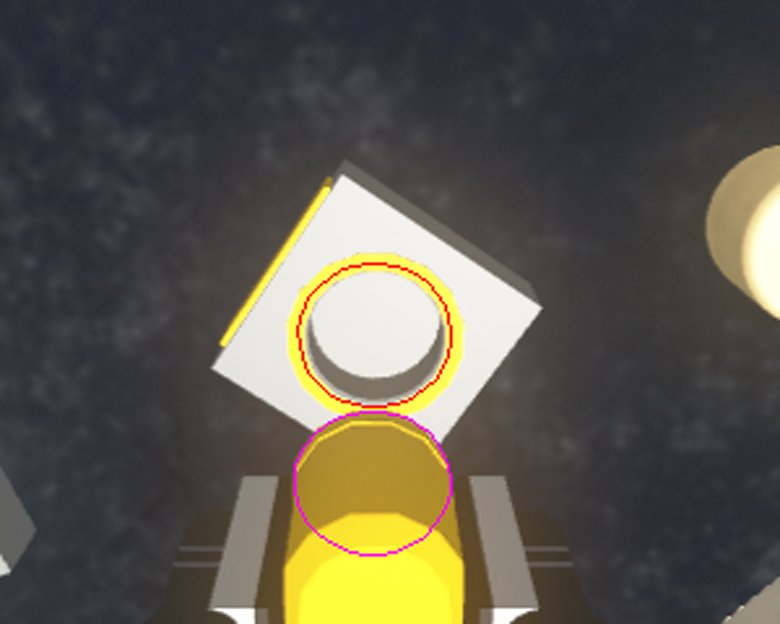

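The ring lines up with the prediction and the cap hangs square, so I'll lower it straight down.

>>> send_rows(dr=[[0, 0, 0], [0, 0, 0], [0, 0, 0], [0, 0, 0], [0, 0, 0], [0, 0, 0], [0, 0, 0], [0, 0, 0]], xyz=[[0, 0, 2.5], [0, 0, 5], [0, 0, 6.5], [0, 0, 7.5], [0, 0, 8.5], [0, 0, 9.2], [0, 0, 9.4], [0, 0, 9.4]], jaw=[0, 0, 0, 0, 0, 0, 0, 0])

```text
time_s: 7.3
eef_pos: [0.4979, -0.0652, 0.0464]
eef_rot: [-0.0, 0.383, 0.924, -0.0]
wrist_force: [0.2, -0.1, -0.1]
opening: 0.277
grasp_force: 58.9
```

>>> send_rows(dr=[[0, 0, 0], [0, 0, 0], [0, 0, 0], [0, 0, 0], [0, 0, 0], [0, 0, 0], [0, 0, 0], [0, 0, 0]], xyz=[[0, 0, 0.1], [0, 0, 0.15], [0, 0, 0.15], [0, 0, 0.15], [0, 0, 0.15], [0, 0, 0.15], [0, 0, 0.15], [0, 0, 0.15]], jaw=[0, 0, 35, 45, 60, 60, 60, 60])

```text
time_s: 8.3
eef_pos: [0.4978, -0.0651, 0.0448]
eef_rot: [-0.0, 0.383, 0.924, -0.0]
wrist_force: [-0.2, 0.3, -0.4]
opening: 0.602
grasp_force: 0.0
```

>>> send_rows(dr=[[0, 0, 0], [0, 0, 0], [0, 0, 0], [0, 0, 0], [0, 0, 0], [0, 0, 0], [0, 0, 0], [0, 0, 0]], xyz=[[0, 0, -0.5], [0, 0, -2], [0, 0, -4], [0, 0, -7], [0, 0, -11], [0, 0, -16], [0, 0, -18], [0, 0, -18]], jaw=[60, 60, 60, 60, 70, 90, 100, 100])

```text
time_s: 9.3
eef_pos: [0.4992, -0.0654, 0.2277]
eef_rot: [0.003, 0.383, 0.924, -0.0]
wrist_force: [-1.3, -0.2, -0.7]
opening: 0.996
grasp_force: 0.0
```

```bash
python3 - <<'E'
from h import *
p,r=pose();print(p)
c=ctrl.calibration("wrist");im=ctrl.camera("wrist");o=im.copy();t=np.radians(np.arange(0,360,10))
for z in(.006,.046):
    q=proj(c,np.c_[.498+.013*np.cos(t),-.0655+.013*np.sin(t),z+0*t]);cv2.polylines(o,[q.round().astype(int)],True,(255,0,0),1)
crop(o,240,120,200,150,4,"pics/c5.png")
# go look over the blue slot: TCP so that slot is ahead of camera
B=np.array([.445,-.327,0])
rel([.445,-.30,.25],toolR([0,0,-1],[.7,.7,0]))
E
```

```text
[ 0.49917298 -0.0653641   0.22773516]
dr [-0.0, 0.02, -0.0] xyz cm [-12.87, -20.37, -2.39]
```

View pics/c5.png

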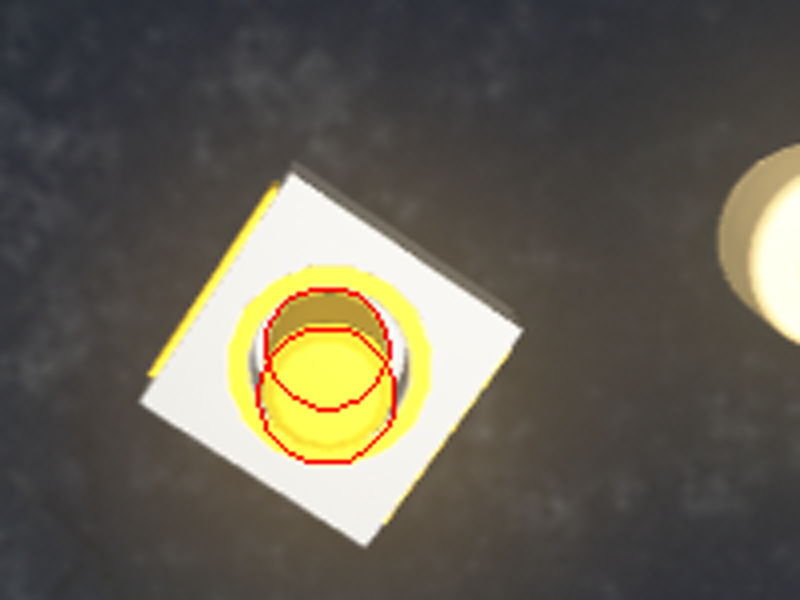

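The cap stands upright on the pocket floor, and its top and foot circles both match the prediction. Now going to the coupler.

>>> send_rows(dr=[[0, 0, 0], [0, 0, 0], [0, 0, 0], [0, 0, 0], [0, 0, 0], [0, 0, 0], [0, 0, 0], [0, 0, 0]], xyz=[[-2.6, -4.1, -0.5], [-5.2, -8.2, -1], [-7.8, -12.3, -1.5], [-10.4, -16.4, -2], [-12.9, -20.4, -2.4], [-12.9, -20.4, -2.4], [-12.9, -20.4, -2.4], [-12.9, -20.4, -2.4]], jaw=[100, 100, 100, 100, 100, 100, 100, 100])

```text
time_s: 10.35
eef_pos: [0.4448, -0.2989, 0.2482]
eef_rot: [-0.001, 0.382, 0.924, 0.0]
wrist_force: [0.2, -0.2, 0.2]
opening: 0.995
grasp_force: 0.0
```

```bash
python3 - <<'E'
from h import *
p,r=pose();print(p)
import json
c=ctrl.calibration("wrist");im=ctrl.camera("wrist");cv2.imwrite("pics/w6.png",im[:,:,::-1])
json.dump({k:np.array(x).tolist() for k,x in c.items()},open("w6.json","w"))
t=np.radians(np.arange(0,360,10));o=im.copy()
for z,rr in((.022,.018),(.045,.019),(.088,.014)):
    q=proj(c,np.c_[.445+rr*np.cos(t),-.327+rr*np.sin(t),z+0*t]);cv2.polylines(o,[q.round().astype(int)],True,(255,0,0),1);print(q.mean(0))
q=proj(c,[.445,-.327,.05])[0].astype(int);x,y=max(q[0]-100,0),max(q[1]-75,0);print(x,y)
crop(o,x,y,200,150,4,"pics/c6.png")
E
```

```text
[ 0.4447914  -0.29885546  0.24816997]
[300.3167411 230.3688926]
[298.86114136 237.99170475]
[295.57474641 255.36056504]
198 164
```

View pics/c6.png

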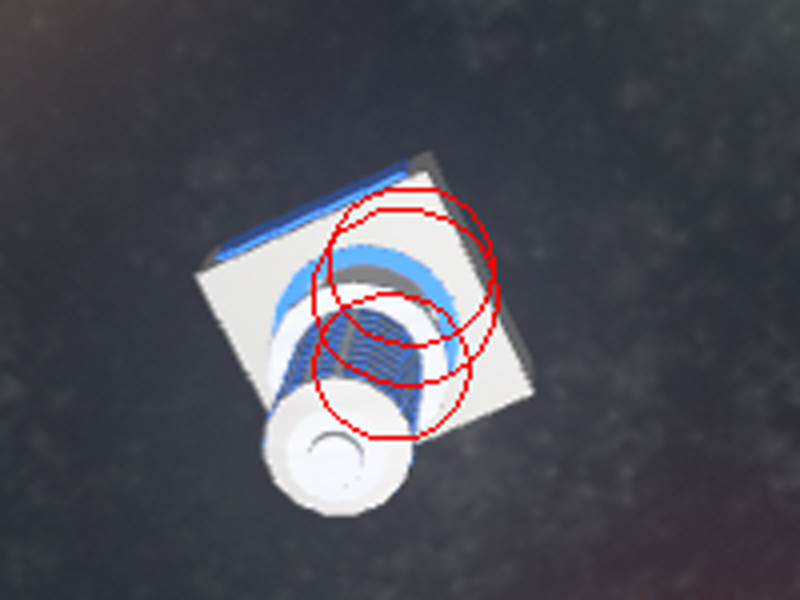

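The crop shows the coupler upright in the blue block. Its top disc is centred at crop (338,447), pixel (282.5,275.8). The block-top corners at crop (197,272) and (533,391) give the centre at pixel (289.3,246.9). The first guess was off, so I'll recompute.

```bash
python3 - <<'E'
from h import *
import json
c={k:np.array(x) for k,x in json.load(open("w6.json")).items()}
T=onz(c,(282.5,275.8),.095);B=onz(c,(289.3,246.9),.022);print(T.round(4),B.round(4))
# refine top disc: white blob
im=cv2.imread("pics/w6.png");sub=im[240:300,255:310].min(2)
n,l,st,ce=cv2.connectedComponentsWithStats((sub>170).astype(np.uint8));print([(s[:4]+[255,240,0,0]).tolist()+[int(s[4])]+(e+[255,240]).round(1).tolist() for s,e in zip(st[1:],ce[1:]) if s[4]>60])
C=(T+B)/2
P,Q=rel([T[0],T[1],.15],toolR([0,0,-1],[.7,.7,0]))
rel([T[0],T[1],.068],Q,P,Q)
E
```

```text
[ 0.4477 -0.3427  0.095 ] [ 0.4486 -0.3448  0.022 ]
[[255, 240, 55, 35, 604, 281.6, 251.2], [264, 258, 37, 35, 975, 282.1, 275.2]]
dr [-0.01, -0.01, 0.01] xyz cm [-3.29, -2.9, 9.84]
dr [0.0, 0.0, 0.0] xyz cm [0.0, 0.0, 8.2]
```

>>> send_rows(dr=[[0, 0, 0], [0, 0, 0], [0, 0, 0], [0, 0, 0], [0, 0, 0], [0, 0, 0], [0, 0, 0], [0, 0, 0]], xyz=[[-1.7, -1.45, 2.5], [-3.4, -2.94, 5], [-3.4, -2.94, 8], [-3.4, -2.94, 11], [-3.4, -2.94, 14], [-3.4, -2.94, 16.5], [-3.4, -2.94, 18], [-3.4, -2.94, 18]], jaw=[100, 100, 100, 100, 100, 100, 100, 100])

```text
time_s: 11.4
eef_pos: [0.4476, -0.3442, 0.0681]
eef_rot: [-0.001, 0.383, 0.924, 0.0]
wrist_force: [0.3, 0.8, 0.0]
opening: 1.001
grasp_force: 0.0
```

>>> send_rows(dr=[[0, 0, 0], [0, 0, 0], [0, 0, 0], [0, 0, 0], [0, 0, 0], [0, 0, 0], [0, 0, 0], [0, 0, 0]], xyz=[[0, 0, 0], [0, 0, 0], [0, 0, 0], [0, 0, 0], [0, 0, 0], [0, 0, 0], [0, 0, 0], [0, 0, 0]], jaw=[80, 60, 40, 20, 0, 0, 0, 0])

```text
time_s: 12.4
eef_pos: [0.4482, -0.3457, 0.0698]
eef_rot: [0.0, 0.383, 0.924, -0.001]
wrist_force: [-1.2, 1.0, 6.1]
opening: 0.307
grasp_force: 58.7
```

```bash
python3 - <<'E'
from h import *
o=ctrl.get_obs();print({k:np.round(o[k],4).tolist() for k in("eef_pos","opening","grasp_force","wrist_force","torque","q")})
P,Q=pose()
P2=P+[0,0,.13]
P3,Q3=rel(foot+.12*a+.05*np.array([0,0,1]),RN,P2,Q);print(P3)
E
```

```text
{'eef_pos': [0.4482, -0.3457, 0.0698], 'opening': 0.3074, 'grasp_force': 58.7456, 'wrist_force': [-1.1561, 0.9908, 6.0795], 'torque': [0.1417, 0.1863, -0.0119], 'q': [-0.8662, 0.3885, 1.7513, -0.0011, 1.0006, -1.6504]}
dr [0.02, -3.33, 0.17] xyz cm [37.31, 37.34, -0.47]
[0.44864398 0.18212584 0.20372473]
```

Gripped; the fingertips are just touching the flange. Lifting, then moving over to the nipple.

>>> send_rows(dr=[[0, 0, 0], [0, 0, 0], [0, 0, 0], [0, 0, 0], [0, 0, 0], [0, -0.3, 0], [0, -0.6, 0], [0, -0.9, 0]], xyz=[[0, 0, -1.5], [0, 0, -4], [0, 0, -8], [0, 0, -11.5], [2, 2, -13], [6, 6, -13], [10, 10, -13], [14, 14, -13]], jaw=[0, 0, 0, 0, 0, 0, 0, 0])

```text
time_s: 13.4
eef_pos: [0.4476, -0.1456, 0.1994]
eef_rot: [0.044, 0.383, 0.923, -0.018]
wrist_force: [0.9, -0.5, -0.8]
opening: 0.315
grasp_force: 59.0
```

```bash
python3 - <<'E'
from h import *
o=ctrl.get_obs();print(o["eef_pos"],o["opening"],o["grasp_force"],o["wrist_force"])
rel(foot+.12*a+.03*np.array([0,0,1]),RN)
E
```

```text
[ 0.4476308  -0.14563469  0.19940911] 0.3150334859543787 59.02565360069275 [ 0.91276982 -0.49061028 -0.81514776]
dr [0.03, -2.43, 0.16] xyz cm [23.18, 23.22, -0.66]
```

>>> send_rows(dr=[[0, -0.4, 0], [0, -0.8, 0], [0, -1.2, 0.1], [0, -1.6, 0.1], [0, -2, 0.15], [0, -2.43, 0.16], [0, -2.43, 0.16], [0, -2.43, 0.16]], xyz=[[3.9, 3.9, -0.5], [7.8, 7.8, -0.6], [11.7, 11.7, -0.6], [15.6, 15.6, -0.7], [19.5, 19.5, -0.7], [23.2, 23.2, -0.7], [23.2, 23.2, -0.7], [23.2, 23.2, -0.7]], jaw=[0, 0, 0, 0, 0, 0, 0, 0])

```text
time_s: 14.4
eef_pos: [0.4481, 0.1805, 0.1839]
eef_rot: [0.16, 0.384, 0.907, -0.067]
wrist_force: [1.1, 0.0, -0.7]
opening: 0.309
grasp_force: 59.4
```

```bash
python3 - <<'E'
from h import *
import json
o=ctrl.get_obs();p,r=pose();print(p,o["opening"],o["wrist_force"],r.inv().apply(a).round(4))
e=r.inv().apply(p-foot)*1000;print("TCP in tool axes from foot mm",e.round(1))
rel(foot+.110*a,RN)
for n in("wrist","scene","side"):
    c=ctrl.calibration(n);im=ctrl.camera(n);cv2.imwrite(f"pics/n_{n}.png",im[:,:,::-1]);json.dump({k:np.array(x).tolist() for k,x in c.items()},open(f"n_{n}.json","w"))
    z=r.as_matrix()[:,2]
    print(n,"tip",proj(c,foot+.038*a).round(1),"hex",proj(c,foot+.008*a).round(1),"nose",proj(c,p+.064*z).round(1),"top",proj(c,p-.025*z).round(1),"flange",proj(c,p+.0275*z).round(1))
E
```

```text
[0.44811126 0.18052689 0.18391365] 0.30857673210271835 [ 1.07415271  0.01810666 -0.72579986] [ 0.0016  0.0028 -1.    ]
TCP in tool axes from foot mm [ -10.8   -1.1 -148.1]
dr [0.03, -0.02, 0.02] xyz cm [1.1, 0.14, 3.81]
wrist tip [[324.8 233. ]] hex [[324.5 220.2]] nose [[322.8 280.8]] top [[322.8 402.1]] flange [[322.8 315.9]]
scene tip [[280.  271.8]] hex [[280.3 281.8]] nose [[280.1 251.3]] top [[279.  216.4]] flange [[279.6 237.5]]
side tip [[315.1 258.9]] hex [[312.2 267.5]] nose [[317.3 242. ]] top [[327.  213.7]] flange [[321.2 230.7]]
```

```bash
python3 - <<'E'
from h import *
import json
c={k:np.array(x) for k,x in json.load(open("n_wrist.json")).items()}
im=cv2.imread("pics/n_wrist.png").astype(int)
for x in(323,):print([(y,im[y,x].tolist()) for y in range(210,420,5)])
for y in(265,275,285,295,305,315):print(y,[(x,int(im[y,x].sum()/3)) for x in range(262,386,6)])
p,r=pose();M=r.as_matrix();t=np.radians(np.arange(0,360,5))
for n,l,rr in(("nose",.064,.014),("fl_bot",.030,.019),("fl_top",.025,.019),("top",-.025,.014)):
    q=proj(c,[p+M[:,2]*l+rr*(np.cos(k)*M[:,0]+np.sin(k)*M[:,1]) for k in t]);print(n,q.min(0).round(1),q.max(0).round(1))
E
```

```text
[(210, [104, 215, 255]), (215, [227, 224, 228]), (220, [90, 133, 175]), (225, [96, 154, 203]), (230, [142, 243, 254]), (235, [143, 243, 255]), (240, [236, 156, 99]), (245, [237, 156, 98]), (250, [235, 154, 97]), (255, [93, 82, 86]), (260, [144, 139, 144]), (265, [143, 139, 143]), (270, [143, 139, 142]), (275, [149, 144, 147]), (280, [254, 252, 251]), (285, [254, 252, 250]), (290, [150, 146, 147]), (295, [144, 140, 142]), (300, [144, 140, 141]), (305, [144, 140, 141]), (310, [144, 141, 141]), (315, [144, 141, 141]), (320, [144, 140, 140]), (325, [144, 140, 141]), (330, [145, 142, 141]), (335, [145, 142, 143]), (340, [146, 143, 143]), (345, [147, 144, 144]), (350, [162, 158, 160]), (355, [233, 232, 233]), (360, [233, 232, 234]), (365, [232, 231, 232]), (370, [231, 230, 231]), (375, [254, 251, 250]), (380, [254, 252, 250]), (385, [170, 166, 167]), (390, [155, 152, 152]), (395, [254, 253, 251]), (400, [254, 252, 250]), (405, [254, 252, 250]), (410, [254, 252, 250]), (415, [254, 251, 250])]
265 [(262, 61), (268, 66), (274, 66), (280, 71), (286, 70), (292, 72), (298, 79), (304, 137), (310,
[... 823 characters left out ...]
249), (358, 249), (364, 91), (370, 72), (376, 66), (382, 63)]
305 [(262, 67), (268, 99), (274, 140), (280, 141), (286, 62), (292, 249), (298, 136), (304, 106), (310, 140), (316, 102), (322, 133), (328, 103), (334, 104), (340, 141), (346, 105), (352, 106), (358, 247), (364, 81), (370, 142), (376, 141), (382, 70)]
315 [(262, 67), (268, 138), (274, 140), (280, 108), (286, 61), (292, 98), (298, 120), (304, 102), (310, 122), (316, 144), (322, 141), (328, 143), (334, 149), (340, 100), (346, 136), (352, 106), (358, 130), (364, 62), (370, 142), (376, 141), (382, 65)]
nose [293.3 256.6] [350.1 309.1]
fl_bot [275.7 273.3] [367.3 355.8]
fl_top [274.4 278.1] [368.6 362.6]
top [272.6 363.8] [369.6 444.7]
```

```bash
python3 - <<'E'
from h import *
import json
c={k:np.array(x) for k,x in json.load(open("n_wrist.json")).items()}
im=cv2.imread("pics/n_wrist.png").astype(int);g=im.sum(2)//3
p,r=pose();M=r.as_matrix();t=np.radians(np.arange(0,360,1))
f=lambda l,rr,dx=0:proj(c,[p+M[:,0]*dx+M[:,2]*l+rr*(np.cos(k)*M[:,0]+np.sin(k)*M[:,1]) for k in t])
for n,l,rr in(("82",-.018,.014),("89",-.025,.014),("89 r12",-.025,.012),("39 r14",.025,.014)):print(n,f(l,rr)[0].round(1))
print("rows",[(y,int(g[y,323])) for y in list(range(252,260))+list(range(272,292))+list(range(344,378,2))])
q=f(.025,.019)
for y in(285,295):print(y,q[np.abs(q[:,1]-y)<.7].round(1).tolist()[:6],[(x,int(g[y,x])) for x in list(range(278,298))+list(range(348,368))])
q=f(-.025,.014)
for y in(400,430):print(y,q[np.abs(q[:,1]-y)<.8].round(1).tolist()[:6],[(x,int(g[y,x])) for x in list(range(266,286,2))+list(range(360,380,2))])
E
```

```text
82 [321.3 350. ]
89 [321.2 363.8]
89 r12 [321.2 370. ]
39 r14 [321.6 289.9]
rows [(252, 143), (253, 91), (254, 85), (255, 87), (256, 140), (257, 142), (258, 142), (259, 142), (272, 141), (273, 144), (274, 145), (275, 146), (276, 145), (277, 221), (278, 252), (279, 252), (280, 252), (281, 252), (282, 252), (283, 252), (284, 252), (285, 252), (286, 252), (287, 251), (288, 251), (289, 227), (290, 147), (291, 142), (344, 144), (346, 145), (348, 145), (350, 160), (352, 230), (354, 232), (356, 233), (358, 232), (360, 233), (362, 232), (364, 231), (366, 231), (368, 231), (370, 230), (372, 247), (374, 251), (376, 251)]
285 [[346.6, 284.6], [347.3, 285.0], [348.0, 285.4], [295.2, 285.3], [295.9, 284.9], [296.6, 284.5]] [(278, 65), (279, 65), (280, 65), (281, 66), (282, 66), (283, 67), (284, 67), (285, 68), (286, 68), (287, 70), (288, 72), (289, 73), (290, 79), (291, 107), (292, 131), (293, 134), (294, 136), (295, 137), (296, 161), (297, 229), (348, 250), (349, 244), (350, 176), (351, 136), (352, 139), (353, 138), (354, 138), (355, 132), (356, 111), (357, 84), (358, 73), (359, 73), (360, 73), 
[... 557 characters left out ...]
0), (363, 121), (364, 91), (365, 71), (366, 71), (367, 71)]
400 [[369.3, 399.5], [369.4, 400.2], [272.7, 400.7], [272.8, 400.0], [272.9, 399.3]] [(266, 64), (268, 68), (270, 70), (272, 70), (274, 141), (276, 112), (278, 110), (280, 138), (282, 237), (284, 238), (360, 248), (362, 248), (364, 247), (366, 168), (368, 105), (370, 115), (372, 112), (374, 69), (376, 69), (378, 69)]
430 [[358.9, 429.6], [358.4, 430.1], [357.9, 430.7], [284.2, 430.5], [283.6, 430.0], [283.1, 429.4]] [(266, 61), (268, 62), (270, 70), (272, 91), (274, 92), (276, 93), (278, 94), (280, 94), (282, 95), (284, 95), (360, 67), (362, 68), (364, 68), (366, 67), (368, 66), (370, 64), (372, 63), (374, 64), (376, 63), (378, 61)]
```

```bash
python3 - <<'E'
from h import *
import json
from scipy.optimize import minimize
c={k:np.array(x) for k,x in json.load(open("n_wrist.json")).items()}
im=cv2.imread("pics/n_wrist.png");hsv=cv2.cvtColor(im,cv2.COLOR_BGR2HSV)
m=(~((hsv[...,0]>95)&(hsv[...,0]<125)&(hsv[...,1]>90))).astype(np.uint8)
w=np.zeros_like(m);w[190:252,285:360]=m[190:252,285:360]
n,l,st,ce=cv2.connectedComponentsWithStats(w);print([s.tolist()+e.round(1).tolist() for s,e in zip(st[1:],ce[1:]) if s[4]>40])
k=l[218,324];b=(l==k)&(k>0);ys,xs=np.nonzero(b);print("blob",xs.min(),xs.max(),ys.min(),ys.max())
for y in range(196,246,4):
    x=np.nonzero(b[y,290:355])[0]+290
    if len(x):print(y,x.min(),x.max(),(x.min()+x.max())/2)
W=np.cross(v,a);W=W if W@u>0 else -W
def sil(dx,dy):
    f=foot+dx*W+dy*v;o=np.zeros(m.shape,np.uint8);ang=np.radians(np.arange(0,360,60))
    pts=[f+s*a+R0*(np.cos(t)*W+np.sin(t)*v) for s in(0,.008) for t in ang for R0 in(.01617,)]
    cv2.fillConvexPoly(o,cv2.convexHull(proj(c,pts).astype(np.float32)).round().astype(int),1)
    pts=[f+s*a+R0*(np.cos(t)*W+np.sin(t)*v) for s,R0 in((.0,.006),(.033,.006),(.038,.003)) for t in np.radians(np.arange(0,360,15))]
    cv2.fillConvexPoly(o,cv2.convexHull(proj(c,pts).astype(np.float32)).round().astype(int),1);return o
o=sil(0,0);Y,X=np.nonzero(o);print("pred",X.min(),X.max(),Y.min(),Y.max())
best=sorted((int((sil(i*5e-4,j*5e-4)!=b).sum()),i*.5,j*.5) for i in range(-6,7) for j in range(-6,7))[:5];print(best)
E
```

```text
[[305, 196, 38, 43, 1305, 323.5, 217.7], [292, 241, 8, 7, 46, 295.3, 243.9], [348, 241, 8, 7, 45, 351.3, 243.9]]
blob 305 342 196 238
196 322 324 323.0
200 315 332 323.5
204 308 339 323.5
208 305 342 323.5
212 305 342 323.5
216 305 342 323.5
220 305 342 323.5
224 305 342 323.5
228 305 342 323.5
232 310 337 323.5
236 314 333 323.5
pred 303 346 194 244
[(374, 0.0, -2.5), (374, 0.0, -1.5), (374, 0.0, -1.0), (374, 0.0, -0.5), (374, 0.0, 0.5)]
```

The coupler sits on the TCP axis and is straight, with its edges within about 1 px of the prediction (y +0.7 mm). The nipple blob shows a foot correction of about +1 mm in x and -0.6 mm in y. I'll align with that and start down the axis.

>>> send_rows(dr=[[0, 0, 0], [0, 0, 0], [0, 0, 0], [0.03, -0.02, 0.02], [0.03, -0.02, 0.02], [0.03, -0.02, 0.02], [0.03, -0.02, 0.02], [0.03, -0.02, 0.02]], xyz=[[0.6, 0, 1], [1.2, 0, 2], [1.2, 0, 3], [1.2, 0, 3.8], [1.2, 0, 3.8], [1.2, 0, 4.5], [1.2, 0, 5.1], [1.2, 0, 5.1]], jaw=[0, 0, 0, 0, 0, 0, 0, 0])

```text
time_s: 15.55
eef_pos: [0.4526, 0.176, 0.1312]
eef_rot: [0.16, 0.386, 0.906, -0.068]
wrist_force: [0.4, 0.4, -1.7]
opening: 0.312
grasp_force: 59.5
```

```bash
cat > st.py <<'E'
from h import *
o=ctrl.get_obs();p,r=pose();print("t",o["time_s"],"axis in tool",r.inv().apply(a).round(4),"TCP-foot tool mm",(r.inv().apply(p-foot)*1000).round(1),"F tool",r.inv().apply(o["wrist_force"]).round(1),"M",r.inv().apply(o["torque"]).round(2),"open",round(o["opening"],3),round(o["grasp_force"],1))
E
python3 st.py
```

```text
t 15.55 axis in tool [-3.e-04 -9.e-04 -1.e+00] TCP-foot tool mm [  1.   -1.5 -96.4] F tool [0.6 0.6 1.6] M [0.02 0.23 0.03] open 0.312 59.5
```

>>> send_rows(dr=[[0, 0, 0], [0, 0, 0], [0, 0, 0], [0, 0, 0], [0, 0, 0], [0, 0, 0], [0, 0, 0], [0, 0, 0]], xyz=[[0, 0, 0.1], [0, 0, 0.2], [0, 0, 0.3], [0, 0, 0.4], [0, 0, 0.5], [0, 0, 0.6], [0, 0, 0.7], [0, 0, 0.7]], jaw=[0, 0, 0, 0, 0, 0, 0, 0])

```text
time_s: 16.55
eef_pos: [0.4545, 0.1745, 0.1251]
eef_rot: [0.161, 0.386, 0.906, -0.068]
wrist_force: [-1.0, 0.4, -2.0]
opening: 0.315
grasp_force: 59.5
```

```bash
python3 st.py
```

```text
t 16.55 axis in tool [-7.e-04 -3.e-04 -1.e+00] TCP-foot tool mm [  0.8  -1.1 -89.8] F tool [ 1.6 -0.4  1.5] M [-0.01  0.26  0.  ] open 0.315 59.5
```

>>> send_rows(dr=[[0, 0, 0], [0, 0, 0], [0, 0, 0], [0, 0, 0], [0, 0, 0], [0, 0, 0], [0, 0, 0], [0, 0, 0]], xyz=[[0, 0, 0.15], [0, 0, 0.3], [0, 0, 0.45], [0, 0, 0.6], [0, 0, 0.75], [0, 0, 0.9], [0, 0, 1], [0, 0, 1]], jaw=[0, 0, 0, 0, 0, 0, 0, 0])

```text
time_s: 17.55
eef_pos: [0.4567, 0.172, 0.1151]
eef_rot: [0.16, 0.386, 0.906, -0.068]
wrist_force: [1.0, 1.8, -7.4]
opening: 0.308
grasp_force: 59.3
```

```bash
python3 st.py
```

```text
t 17.55 axis in tool [-2.e-04 -3.e-04 -1.e+00] TCP-foot tool mm [  1.1  -1.3 -79.3] F tool [3.2 2.  6.8] M [-0.48  0.81 -0.04] open 0.308 59.3
```

>>> send_rows(dr=[[0, 0, 0], [0, 0, 0], [0, 0, 0], [0, 0, 0], [0, 0, 0], [0, 0, 0], [0, 0, 0], [0, 0, 0]], xyz=[[0, 0, 0.15], [0, 0, 0.3], [0, 0, 0.45], [0, 0, 0.6], [0, 0, 0.75], [0, 0, 0.85], [0, 0, 0.95], [0, 0, 0.95]], jaw=[0, 0, 0, 0, 0, 0, 0, 0])

```text
time_s: 18.55
eef_pos: [0.4594, 0.17, 0.1083]
eef_rot: [0.161, 0.386, 0.906, -0.068]
wrist_force: [-10.4, 4.1, 14.9]
opening: 0.313
grasp_force: 62.4
```

```bash
python3 st.py
```

```text
t 18.55 axis in tool [-1.5e-03  2.0e-04 -1.0e+00] TCP-foot tool mm [  0.3  -0.7 -71.7] F tool [  4.4  -4.6 -17.5] M [1.12 1.14 0.03] open 0.313 62.4
```

>>> send_rows(dr=[[0, 0, 0], [0, 0, 0], [0, 0, 0], [0, 0, 0], [0, 0, 0], [0, 0, 0], [0, 0, 0], [0, 0, 0]], xyz=[[0, 0, 0.1], [0, 0, 0.2], [0, 0, 0.2], [0, 0, 0.2], [0, 0, 0.2], [0, 0, 0.2], [0, 0, 0.2], [0, 0, 0.2]], jaw=[0, 0, 0, 0, 0, 0, 0, 0])

```text
time_s: 19.55
eef_pos: [0.4596, 0.1699, 0.1082]
eef_rot: [0.161, 0.386, 0.906, -0.068]
wrist_force: [-23.5, 6.9, 36.1]
opening: 0.313
grasp_force: 64.8
```

```bash
python3 st.py; python3 - <<'E'
from h import *
import json
# coupler vs TCP in hand now: flange/grip edges
p,r=pose();c=ctrl.calibration("wrist");im=ctrl.camera("wrist").astype(int);g=im.sum(2)//3;M=r.as_matrix()
cv2.imwrite("pics/end.png",im[:,:,::-1].astype(np.uint8))
for l,rr in((.064,.014),(.025,.019),(.025,.014),(-.018,.014)):print(l,proj(c,p+M[:,2]*l+M[:,0]*rr).round(1))
print([(y,int(g[y,323])) for y in list(range(250,262))+list(range(274,292))+list(range(346,354))])
cap=np.array([.498,-.0655,.046]);s=ctrl.calibration("scene");i2=ctrl.camera("scene");q=proj(s,cap)[0];print("cap top px",q,i2[int(q[1]),int(q[0])])
E
```

```text
t 19.55 axis in tool [-2.e-03  1.e-04 -1.e+00] TCP-foot tool mm [  0.1  -0.5 -71.6] F tool [  7.5 -12.1 -41.2] M [2.48 1.71 0.02] open 0.313 64.8
0.064 [[322.8 253.9]]
0.025 [[322.8 274.9]]
0.025 [[322.8 286.8]]
-0.018 [[322.9 346.2]]
[(250, 125), (251, 123), (252, 128), (253, 197), (254, 214), (255, 159), (256, 145), (257, 144), (258, 144), (259, 143), (260, 144), (261, 144), (274, 149), (275, 150), (276, 152), (277, 245), (278, 252), (279, 253), (280, 253), (281, 252), (282, 252), (283, 252), (284, 252), (285, 252), (286, 252), (287, 252), (288, 251), (289, 192), (290, 147), (291, 145), (346, 146), (347, 147), (348, 147), (349, 147), (350, 151), (351, 174), (352, 222), (353, 233)]
cap top px [340.02711265 242.94749641] [255 221   0]
```

The force rose from 17 to 41 N with no motion, so the coupler is on the hard stop. The coupler hasn't moved in the grip, and the cap is still in its pocket. I'll ease back to a moderate push and hold.

>>> send_rows(dr=[[0, 0, 0], [0, 0, 0], [0, 0, 0], [0, 0, 0], [0, 0, 0], [0, 0, 0], [0, 0, 0], [0, 0, 0]], xyz=[[0, 0, -0.05], [0, 0, -0.1], [0, 0, -0.1], [0, 0, -0.1], [0, 0, -0.1], [0, 0, -0.1], [0, 0, -0.1], [0, 0, -0.1]], jaw=[0, 0, 0, 0, 0, 0, 0, 0])

```text
time_s: 20.65
eef_pos: [0.4595, 0.17, 0.1082]
eef_rot: [0.161, 0.386, 0.906, -0.068]
wrist_force: [-17.3, 6.0, 24.4]
opening: 0.309
grasp_force: 62.9
```

```bash
python3 st.py
```

```text
t 20.65 axis in tool [-1.6e-03  2.0e-04 -1.0e+00] TCP-foot tool mm [  0.2  -0.6 -71.6] F tool [  6.9  -8.3 -28.5] M [ 1.74  1.36 -0.  ] open 0.309 62.9
```

Still home at 71.6 mm with 28 N of push, square to the axis. Handing in.

```bash
python3 -c "
from bench import ctrl
print(ctrl.hand_in())"
```

```text
the job is handed in; nothing more can be done
None
```

I handed the job in at about 21 s with the cap standing released in the yellow block and the coupler gripped and held on the nipple's hard stop with about 28 N; the hand-in gave no verdict.

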